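# Draw a bottle stand's back panel tight with its cam lock

## Task

One of the two flat-pack bottle stands still has a gap between its base board and its back panel. Take the wide-bladed screwdriver from its holder, set the blade down into the slot of that stand's cam lock and turn it clockwise (seen from above) about a quarter turn, until the bolt is drawn in and the gap is closed. Then let go, leaving the screwdriver standing in the slot; touch the stands only with the screwdriver, and leave the finished stand alone.

Things in the scene. Friction and masses are not known exactly. Their poses are not given: they have to be found in the camera images.
- driver: Steel screwdriver, 114 mm tall. Origin: middle of blade tip; z up; x along blade width, y across it. Blade 28 x 6, 18 long; flange 64 in diameter above it (18 to 23), thin shaft, black handle 36 (x) x 28 (y, flats to grip) 54 to 114 above the tip. 140 g. Starts upright in a fixed metal block 86 square, 29 high: tip 11 up, flange on top; lift 25 straight up to free. A half turn is the same.
- open_stand: The untightened stand: fixed grey board 130 (x) x 150 (y) mm, top 24 up, low cheeks, round steel cam housing (72 in diameter, rim 46 up) in its middle. Origin under the board's centre at worktop level, on the cam's axis. x points to the upright grey back panel (150 wide, 15 thick, top 77 up), which stands 12 off the board's edge, a steel bolt and two dowels seen in the gap.
- cam_slot (a point): On the axis of the open stand's slotted cam disc, level with the housing's rim. x runs along the slot and turns with the disc; z up. Slot 12 mm wide (flared to 26 at the top), 52 long, 20 deep. Fully in, the driver's flange rests on the rim, its tip 18 below this point. The blade has 3 of play each way across the slot and about 0.22 rad in angle, so turn the driver that much farther than the disc.
- cam (a joint): Angle of the open stand's cam disc, rad: 0 to 0.12 at the start, grows clockwise seen from above, stops at 1.1. Friction about 0.1 N m; it stays where it is left.
- back_panel (a joint): How far the cam has drawn in the open stand's back panel, m: about 0 at the start (12 mm gap), 0.012 with the gap closed. It follows the cam evenly, 0.011 m for each rad.
- finished_stand: The other stand, same make and size, same origin and axes, but its back panel is already tight against its board and a spice jar (44 wide, 105 tall) stands on one front corner. Not to be touched.
Mind the look-alikes: they are no part of the job. Leave any green or pink look-alike of the driver alone.

How it is judged:
By the outcome, as a careful person would: the job done as asked, in the order asked, and still so for the second after the job is handed in, with the robot touching nothing.
It also fails if it takes over 38 s, if anything falls off the work surface, if the arm or the gripper's body presses on something with over 40 N, if the wrist force passes 120 N, or if a joint passes its speed limit or range.

## Robot

A 6-joint arm with a two-finger parallel gripper is mounted at the origin on a cart in front of the work surface, level with it; the furniture and walls round the work are solid. World frame = base frame: x ahead of the robot, y to its left, z up, the work surface at z = 0. Lengths are in m, angles in rad, forces in N, time in s.
With the tool pointing down it reaches from about 0.375 to 0.925 m from the base axis. Payload 5.7 kg.
Tool frame: the origin (TCP) lies midway between the tips of the shut fingers; the grasp point (between the pads) lies 19 mm behind it; z points along the fingers, y is the line along which they close (so a half turn about z gives the same grasp; the last joint's range is limited). The gripper opens to 88 mm and grips with 3 to 60 N. Pads are 20 mm wide; open, the fingers measure 115 mm over their backs; the gripper's body (75 mm by 178 mm) begins 61 mm behind the grasp point.
Start: joints at [1.139, 0.359, 1.51, -0, 1.272, -0.115], TCP at [0.187, 0.57, 0.223] pointing down, gripper open.
Joint ranges: [-2.97, 2.97], [-1.01, 2.36], [0.21, 2.38], [-0.96, 4.11], [0.2, 2.71], [-2.98, 2.98]. Speed limits (rad/s): [2.39, 2.39, 3.14, 3.14, 3.14, 3.14].

## Interface

Orientations are given as a unit quaternion [x, y, z, w].
In Python, from bench import move_ptp, servo_line, goto_joints, move_gripper, sleep, inverse_kinematics, capture, PlanningError, close_job, spot_in, silhouettes, current_clock, current_joint_pos, current_qvel, current_joint_torque, current_position, current_orientation, current_force, current_torque, current_finger_gap, current_grip_force gives the robot as it stands. Calls block until the motion is done:
- move_ptp(position, orientation): joint-space move of the TCP to a pose.
- servo_line(position, orientation=None, rate=0.15, contact_N=None): straight line of the TCP; orientation=None keeps the orientation; rate is the mean speed in m/s. With contact_N (N) it stops when the force on the tool has changed by that much, and returns True; else False.
- goto_joints(angles): joint-space move.
- move_gripper(opening): finger opening in m; the grip force is fixed at half the most; returns when the fingers have stopped.
- sleep(seconds).
- inverse_kinematics(position, orientation): joint angles nearest the present ones, or None.
- capture(name): name is "side" or "top" or "wrist"; returns a dict with "image" (420x560x3 uint8, blue, green, red), "range_z" (420x560 float32, m along the optical axis (not along the pixel's ray), 0 where there is no reading), "intrinsics" (3x3 intrinsics, pixels), "R" (3x3) and "t" (3): a world point X has camera coordinates R X + t. Camera axes: x right, y down, z forward; pixel columns grow to the right and rows downward; lengths in m; the calibration is good to about 2 mm. A picture is of the moment at which its call begins.
A pose or a line that the arm cannot do raises PlanningError and nothing moves.
- close_job(): hands the job in; it is judged then, once.
Trained networks look in the newest picture that a camera, given by its name, has taken for a name from the list of things; names that differ only in an ending like _2 or _b are one class to them, and where a whole thing is asked for, a point or a joint stands for the part that bears it (a point fixed in the world has none). Each returns a list of dicts, best first, with "conf" (0 to 1); they miss things now and then, are a little off and sometimes report something else, mostly with a low value. They report only what shows in the picture. A call takes as long as a camera call. They do not tell look-alikes from the thing itself.
- spot_in(camera, query): "xy" ([column, row] in pixels, amid what is visible of it).
- silhouettes(camera, query): "region" (420x560 bool, what is visible of it) and "xy" ([column, row] in pixels, amid what is visible of it).
Readings, each from a call of its own:
- current_clock(): time.
- current_joint_pos(): joint angles.
- current_qvel(): joint speeds.
- current_joint_torque(): joint torques, N m.
- current_position(): TCP position.
- current_orientation(): TCP orientation.
- current_force(): force on the tool from outside, world axes, zero at the start.
- current_torque(): the same for the moment, N m.
- current_finger_gap(): finger opening in m.
- current_grip_force(): force on a finger pad.
Only numpy, scipy, OpenCV 4.12 (cv2) and the standard library are available. Lean on these libraries where they do the work, as an engineer would, in place of code of your own. Each camera call takes 0.05 s, during which the arm holds its last target. There are 200 camera calls.

## Working session

There is one attempt and no reset: what is moved stays moved. The work goes in short steps, each a Python script; the robot and the scene stay as the last script left them, time stands still between calls to the robot, and variables do not carry over. Pictures are saved under pics/ and viewed, at most 10 in all, crops included, and the job is handed in when it is done.

```bash
ls; mkdir -p pics
cat > h.py <<'E'
import numpy as np, cv2
from bench import *
def pts(c,m):
    v,u=np.nonzero(m&(c["range_z"]>0)); z=c["range_z"][v,u]; K=c["intrinsics"]
    P=np.c_[(u-K[0,2])*z/K[0,0],(v-K[1,2])*z/K[1,1],z]
    return (P-c["t"])@c["R"], u, v
E
python3 - <<'E'
from h import *
for n in ["top","side"]:
    c=capture(n); cv2.imwrite(f"pics/{n}0.png",c["image"]); np.savez(f"{n}0.npz",**c)
    print(n,-c["R"].T@c["t"])
    for q in ["driver","open_stand","finished_stand","cam_slot"]:
        for s in silhouettes(n,q):
            P,_,_=pts(c,s["region"])
            print(q,round(s["conf"],2),np.round(s["xy"]),len(P),np.median(P,0).round(3) if len(P) else '',np.percentile(P,[2,98],axis=0).round(3).tolist() if len(P) else '')
print(current_clock(),current_orientation())
E
```

```text
pics
top [ 0.49700556 -0.03354058  1.04010948]
driver 0.81 [420. 263.] 680 [ 0.435 -0.345  0.027] [[0.407, -0.373, 0.019], [0.461, -0.326, 0.116]]
driver 0.65 [219. 212.] 597 [0.534 0.096 0.025] [[0.509, 0.074, 0.02], [0.564, 0.131, 0.116]]
driver 0.6 [272. 251.] 600 [ 0.453 -0.016  0.036] [[0.421, -0.043, 0.03], [0.478, 0.013, 0.127]]
open_stand 0.81 [148. 227.] 4904 [0.514 0.256 0.026] [[0.433, 0.177, 0.002], [0.595, 0.333, 0.078]]
finished_stand 0.92 [368. 193.] 3893 [ 0.58  -0.235  0.028] [[0.501, -0.298, 0.021], [0.638, -0.153, 0.078]]
cam_slot 0.75 [151. 232.] 373 [0.499 0.257 0.039] [[0.479, 0.234, 0.022], [0.523, 0.278, 0.046]]
side [ 0.1219377  -0.73410957  0.3575379 ]
driver 0.77 [232. 189.] 617 [0.537 0.093 0.07 ] [[0.514, 0.071, -0.0], [0.683, 0.402, 0.114]]
driver 0.72 [312. 295.] 2472 [ 0.427 -0.361  0.061] [[0.406, -0.382, 0.001], [0.468, -0.313, 0.114]]
driver 0.55 [216. 208.] 873 [ 0.446 -0.024  0.077] [[0.426, -0.043, 0.032], [0.475, 0.004, 0.124]]
open_stand 0.68 [192. 191.] 1849 [0.484 0.257 0.034] [[0.426, 0.167, 0.003], [0.583, 0.338, 0.077]]
finished_stand 0.74 [346. 253.] 4791 [ 0.601 -0.253  0.038] [[0.498, -0.302, 0.005], [0.639, -0.156, 0.077]]
cam_slot 0.39 [188. 186.] 37 [0.498 0.268 0.042] [[0.484, 0.257, 0.035], [0.512, 0.28, 0.044]]
0.5 [ 1.57743273e-01  9.87480153e-01 -8.06115764e-05 -1.27730142e-05]
```

View pics/top0.png

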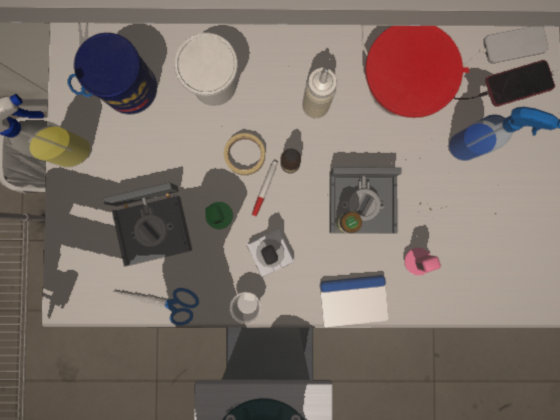

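View pics/side0.png

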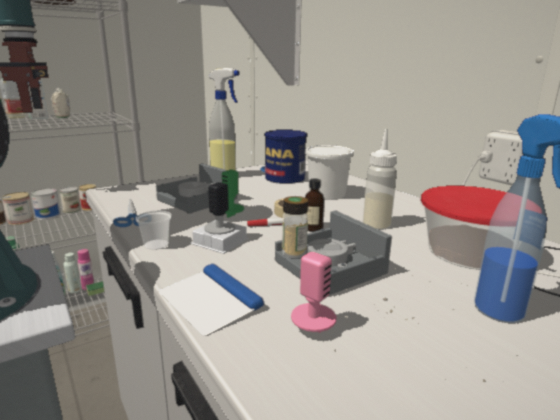

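```bash
cat >> h.py <<'E'
def down(yaw): # tool z down, tool y at angle yaw in world
    from scipy.spatial.transform import Rotation as R
    y=np.array([np.cos(yaw),np.sin(yaw),0]); z=np.array([0,0,-1.]); return R.from_matrix(np.c_[np.cross(y,z),y,z]).as_quat()
def rect(P):
    (c,s,a)=cv2.minAreaRect((P[:,:2]*1000).astype(np.float32)); return np.round(c,1),np.round(s,1),a
E
python3 - <<'E'
from h import *
c=dict(np.load("top0.npz")); P,u,v=pts(c,np.ones((420,560),bool))
def near(x,y,r,lo,hi): return P[(np.hypot(P[:,0]-x,P[:,1]-y)<r)&(P[:,2]>lo)&(P[:,2]<hi)]
print("handle",rect(near(.453,-.016,.05,.115,.14)))
print("block",rect(near(.453,-.016,.07,.022,.032)))
print("panel",rect(near(.514,.256,.14,.07,.085)))
print("rim",rect(near(.5,.257,.06,.041,.05)))
q=near(.5,.257,.033,.0,.037); print("slot",rect(q),len(q))
print(current_orientation())
for yaw in (-2,-1,0,1,2,3): print(yaw,inverse_kinematics([.45,-.02,.3],down(yaw)),inverse_kinematics([.5,.257,.3],down(yaw)))
E
```

```text
handle (array([450.1, -15.1]), array([37.2, 26.9]), 26.55354118347168)
block (array([450.3, -14.9]), array([79.9, 79.9]), 25.74475860595703)
panel (array([581.1, 273.8]), array([ 15.5, 148.9]), 13.695534706115723)
rim (array([504.7, 258.9]), array([83.9, 70.8]), 43.77802276611328)
slot (array([501., 256.]), array([48.6, 18.3]), 40.46445083618164) 167
[ 1.57743273e-01  9.87480153e-01 -8.06115764e-05 -1.27730142e-05]
-2 [-1.97978161e-01  6.85430809e-02  1.69906337e+00 -4.44089210e-16
  1.37398620e+00  1.80202184e+00] [ 3.51917774e-01  2.43066745e-01  1.48394199e+00 -4.44089210e-16
  1.41458392e+00  2.35191777e+00]
-1 [-1.97978161e-01  6.85430809e-02  1.69906337e+00 -4.44089210e-16
  1.37398620e+00  8.02021839e-01] [ 3.51917774e-01  2.43066745e-01  1.48394199e+00 -4.44089210e-16
  1.41458392e+00  1.35191777e+00]
0 [-1.97978161e-01  6.85430809e-02  1.69906337e+00 -4.44089210e-16
  1.37398620e+00 -1.97978161e-01] [ 3.51917774e-01  2.43066745e-01  1.48394199e+00 -4.44089210e-16
  1.41458392e+00  3.51917774e-01]
1 [-1.97978161e-01  6.85430809e-02  1.69906337e+00 -4.44089210e-16
  1.37398620e+00 -1.19797816e+00] [ 3.51917774e-01  2.43066745e-01  1.48394199e+00 -4.44089210e-16
  1.41458392e+00 -6.48082226e-01]
2 [-1.97978161e-01  6.85430809e-02  1.69906337e+00 -4.44089210e-16
  1.37398620e+00 -2.19797816e+00] [ 3.51917774e-01  2.43066745e-01  1.48394199e+00 -4.44089210e-16
  1.41458392e+00 -1.64808223e+00]
3 None [ 3.51917774e-01  2.43066745e-01  1.48394199e+00 -4.44089210e-16
  1.41458392e+00 -2.64808223e+00]
```

Run:
```python
from h import *
move_ptp([.49,.25,.26],down(2.277)); 
c=capture("wrist"); np.savez("w1.npz",**c); cv2.imwrite("pics/w1.png",c["image"]); print(-c["R"].T@c["t"],current_position())
P,u,v=pts(c,np.ones((420,560),bool))
def near(x,y,r,lo,hi): return P[(np.hypot(P[:,0]-x,P[:,1]-y)<r)&(P[:,2]>lo)&(P[:,2]<hi)]
print("rim",rect(near(.5,.257,.06,.042,.05)),np.median(near(.5,.257,.04,.042,.05)[:,2]))
for h in (.028,.032,.037):
    q=near(.5,.257,.033,.0,h); print("slot",rect(q),len(q))
move_ptp([.45,-.015,.26],down(2.035))
c=capture("wrist"); np.savez("w2.npz",**c); cv2.imwrite("pics/w2.png",c["image"])
P,u,v=pts(c,np.ones((420,560),bool)); q=near(.45,-.015,.04,.118,.14)
print("handle",rect(q),np.median(q[:,2]),-c["R"].T@c["t"],current_clock())
```

```text
[0.4274107  0.19686018 0.42254307] [0.48963137 0.25068465 0.25994909]
rim (array([505.2, 258.3]), array([84.9, 71.1]), 44.603919982910156) 0.045870757570426086
slot (array([502. , 255.1]), array([48.4, 12. ]), 42.720035552978516) 440
slot (array([502.1, 255. ]), array([48.4, 12. ]), 42.653263092041016) 470
slot (array([501.5, 255. ]), array([49.4, 17.2]), 42.937522888183594) 631
handle (array([449.7, -16.1]), array([37. , 27.5]), 26.163131713867188) 0.12490905123732751 [ 0.37730302 -0.05174901  0.42265598] 3.2667
```

View pics/w1.png

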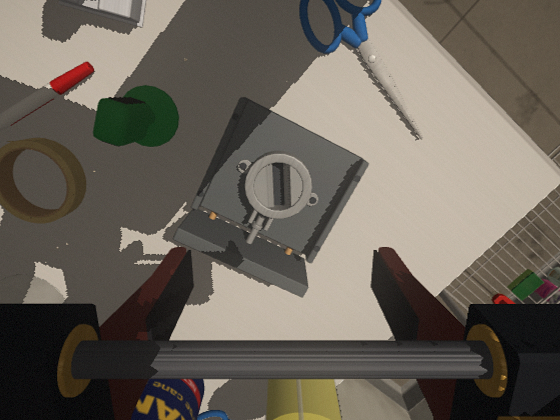

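View pics/w2.png

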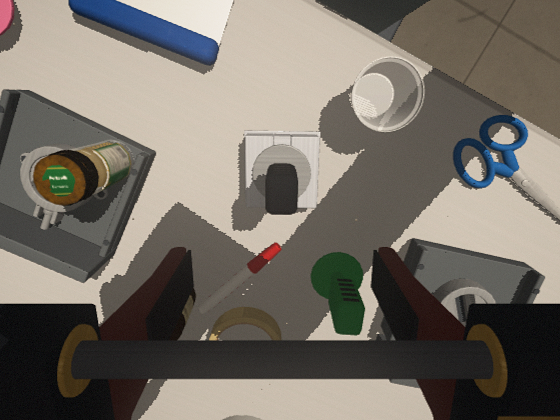

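Run:
```python
from h import *
from scipy.optimize import least_squares
c=dict(np.load("w1.npz")); P,u,v=pts(c,np.ones((420,560),bool))
q=P[(np.hypot(P[:,0]-.502,P[:,1]-.255)<.045)&(P[:,2]>.043)&(P[:,2]<.05)][:,:2]
a=np.arctan2(q[:,1]-.255,q[:,0]-.502); r=np.hypot(q[:,0]-.502,q[:,1]-.255)
b=np.floor(a/np.pi*30); e=np.array([q[b==k][np.argmax(r[b==k])] for k in np.unique(b)])
s=least_squares(lambda p:np.hypot(*(e-p).T)-.036,[.502,.255],loss="soft_l1",f_scale=.001); print("circle",s.x)
Q=down(2.030)
servo_line([.4497,-.0160,.14],Q,rate=.2)
print(servo_line([.4497,-.0160,.082],Q,rate=.1,contact_N=8))
move_gripper(0.0); print(current_finger_gap(),current_grip_force(),current_force(),current_torque())
servo_line([.4497,-.0160,.125],Q,rate=.1); servo_line([.4497,-.0160,.25],Q,rate=.25)
print(current_finger_gap(),current_force())
move_ptp([s.x[0],s.x[1],.25],down(2.317))
c=capture("wrist"); cv2.imwrite("pics/w3.png",c["image"]); np.savez("w3.npz",**c)
print(current_position(),current_joint_pos(),current_clock())
```

```text
circle [0.50067836 0.25363308]
False
0.027800378693878112 29.993006587028503 [-0.07490108 -0.30663728 -0.3070521 ] [ 0.08672862 -0.01190659 -0.03378241]
0.02820317881831783 [-0.31956867  0.98296442 -1.58242894]
[0.50044447 0.25215356 0.24942094] [ 3.43955592e-01  2.79157848e-01  1.56006349e+00 -7.40109959e-04
  1.30378723e+00 -1.97148404e+00] 8.05
```

View pics/w3.png

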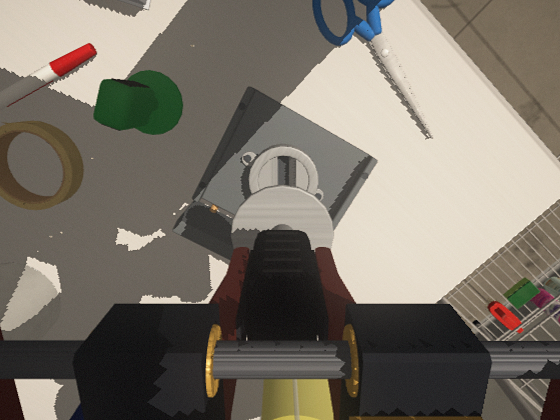

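Run:
```python
from h import *
x,y=.501,.254; Q=down(2.317)
servo_line([x,y,.135],Q,rate=.15); sleep(.2); print(current_position(),current_force())
print(servo_line([x,y,.098],Q,rate=.04,contact_N=8)); print(current_position(),current_force(),current_torque(),current_finger_gap(),current_clock())
c=capture("side"); cv2.imwrite("pics/s3.png",cv2.resize(c["image"][120:260,100:300],None,fx=3,fy=3))
```

```text
[0.5017219  0.25428054 0.13603096] [-0.09683873 -0.13762597 -1.55509719]
True
[0.5004304  0.25382551 0.0988473 ] [-1.08861559  0.64309739  4.35629053] [ 0.06566622 -0.01068475 -0.01015531] 0.027913909680205923 10.0167
```

View pics/s3.png

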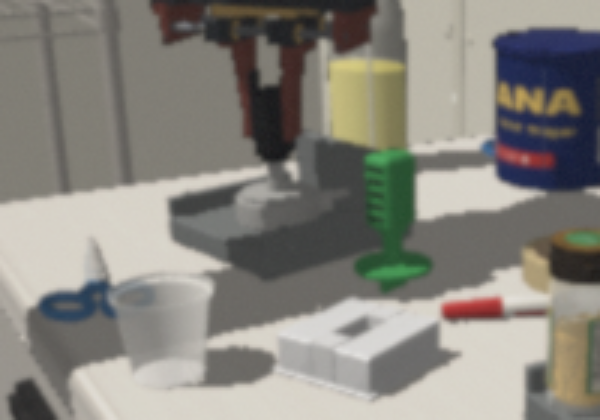

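Run:
```python
from h import *
q0=np.array(current_joint_pos())
for d in np.r_[np.arange(.2,1.01,.2),np.arange(1.1,1.36,.05)]:
    q=q0.copy(); q[5]+=d; goto_joints(q); sleep(.1)
    T=current_torque(); print(round(d,2),np.round(current_joint_pos()[5]-q0[5],3),T.round(3),np.round(current_force(),1),round(current_clock(),2))
    if abs(T[2])>.6: break
c=capture("wrist"); cv2.imwrite("pics/w4.png",c["image"]); np.savez("w4.npz",**c)
P,u,v=pts(c,np.ones((420,560),bool)); R=np.array([[np.cos(.239),np.sin(.239)],[-np.sin(.239),np.cos(.239)]])
for n in ("w1","now"):
    if n=="w1": P,_,_=pts(dict(np.load("w1.npz")),np.ones((420,560),bool))
    else: P,_,_=pts(c,np.ones((420,560),bool))
    X=(P[:,:2]-[.501,.254])@R.T; m=(P[:,2]>.072)&(P[:,2]<.082)&(abs(X[:,1])<.08)&(X[:,0]>.05)&(X[:,0]<.12)
    print(n,m.sum(),np.percentile(X[m,0],[2,50,98]) if m.any() else '')
```

```text
0.2 0.196 [0.38  0.07  0.023] [-0.5  0.9  1.1] 10.47
0.4 0.395 [1.278 0.328 0.081] [-1.2  5.8  1.7] 10.88
0.6 0.596 [1.366 0.343 0.052] [-1.3  6.1  1.2] 11.29
0.8 0.796 [1.498 0.327 0.078] [-0.8  5.8  0.5] 11.7
1.0 0.996 [1.565 0.226 0.083] [-1.5  6.9  0.2] 12.11
1.1 1.096 [1.606 0.266 0.013] [-1.1  7.6  0. ] 12.46
1.15 1.146 [1.677 0.345 0.088] [-1.9  6.6 -0.9] 12.81
1.2 1.196 [1.722 0.272 0.077] [-0.4  5.5 -0.3] 13.16
1.25 1.246 [1.694 0.219 0.051] [-0.9  6.9 -0.4] 13.51
1.3 1.296 [1.838 0.195 0.145] [-1.6  7.4  0.1] 13.86
1.35 1.345 [1.789 0.138 0.521] [-0.7  7.8 -0.2] 14.21
w1 2104 [0.07508873 0.08126587 0.08944338]
now 3647 [0.063646   0.06921413 0.07797056]
```

View pics/w4.png

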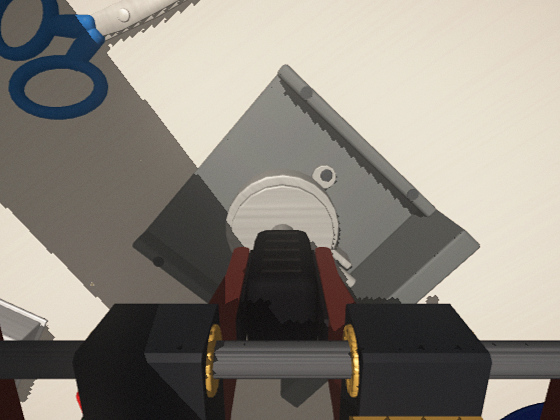

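Run:
```python
from h import *
q=np.array(current_joint_pos()); q[5]-=.1; goto_joints(q); print(np.round(current_force(),1),current_torque().round(2))
move_gripper(.07); p=np.array(current_position()); print(p,current_finger_gap())
servo_line(p+[0,0,.06],rate=.1); servo_line(p+[0,0,.17],rate=.2); sleep(.3)
c=capture("wrist"); cv2.imwrite("pics/w5.png",c["image"])
P,u,v=pts(c,np.ones((420,560),bool)); m=(np.hypot(P[:,0]-.501,P[:,1]-.254)<.05)&(P[:,2]>.125)&(P[:,2]<.16)
print("handle top",rect(P[m]),np.percentile(P[m,2],[5,50,95]))
R=np.array([[np.cos(.239),np.sin(.239)],[-np.sin(.239),np.cos(.239)]])
X=(P[:,:2]-[.501,.254])@R.T; m=(P[:,2]>.072)&(P[:,2]<.082)&(abs(X[:,1])<.08)&(X[:,0]>.05)&(X[:,0]<.12)
print("panel",np.percentile(X[m,0],[2,50,98]),current_clock(),current_force())
```

```text
[-0.4  2.6 -0.4] [ 0.56 -0.01 -0.02]
[0.50090867 0.25524747 0.0989925 ] 0.06999608242339928
handle top (array([501. , 253.5]), array([27.9, 36.8]), 62.078033447265625) [0.13449374 0.14171099 0.14337007]
panel [0.06389272 0.07015794 0.07817818] 17.1167 [ 0.81055251  0.39702596 -0.27593867]
```

View pics/w5.png

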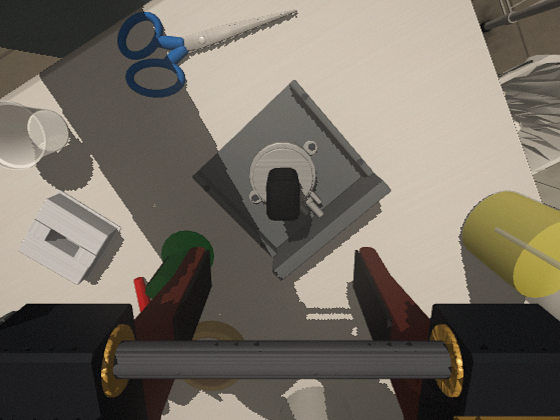

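The picture shows the driver upright in the slot at (283,190), with its top at 0.142 m as expected when fully seated. The panel is tight against the board and the gripper is clear.

```bash
python3 -c "from bench import *; print(close_job())"
```

```text
the job is handed in; nothing more can be done
None
```

The job is handed in: the open stand's gap is closed (panel drawn in about 12 mm, cam turned to its stop), the screwdriver stands upright in the slot, and the finished stand was left alone; the clock read about 17 s of the 38 s allowed.

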